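Unhook the dough scraper and stand it in its holder

TASK

Take the dough scraper off the barbed hook of its stand: draw it out to the upturned tip, then raise it, tilt it and back it over the barb, feeling your way so that the hook is never forced. Then stand the scraper blade-down in the narrow steel trough, all the way to the bottom, and let go. Leave the other things where they are.

Things in the scene. Friction and masses are not known exactly. Their poses are not given: they have to be found in the camera images.
- stand: Fixed grey hook stand. Origin: on the table under the centre of its upright block (block 40 x 36 mm, 153 mm tall; foot 160 x 120 x 12 mm, from x = -60 to +100 mm). +x: the way the steel hook points; z up. The hook does not give; more than 12 N between scraper and stand or hook counts as forcing it.
- bar_root (a point): Where the hook's level flat bar leaves the block: middle of its top face (140 mm above the table), stand's axes. Bar 10 mm wide (y), 6 mm tall. It is clamped at an unmeasured depth: its elbow, where the upturned tip starts, is 45 to 85 mm from here along +x and must be felt or seen. A scraper held upright, raised 5 mm from hanging, meets the tip with its plate's middle 1.6 mm short of the elbow.
- scraper_grip (a point): Centre of the scraper's wooden grip. The scraper starts hanging by its window on the bar, blade down. Its axes: z from blade up to grip, x normal to the plate (roughly along the hook, either face alike), y along the grip. Grip 16 (x) x 100 (y) x 34 (z) mm; below it, in the plane x = 0, a 3 mm steel plate, neck 74 mm wide, then window, then blade 110 mm wide. 0.15 to 0.3 kg.
- scraper_window (a point): Centre of the scraper's window, 26 mm wide (y) and 17 mm high: upper edge 8.5 mm above, lower edge 8.5 mm below; 55.5 mm below the grip's centre. Tip of the hook, from the elbow (a outwards, c up from the bar's top, mm): 5 mm thick, centre line from a=0, c=-3 to a=8, c=22; there a barb 3.5 mm thick comes back to a=2, c=17.
- scraper_edge (a point): Middle of the lower blade edge, 125 mm below the grip's centre. To pass the barb the plate must lean 36 to 42 degrees, grip towards the block, blade swinging outwards; below about 20 degrees it cannot pass. At 39 degrees the play is about 1.5 mm each way.
- scraper: The scraper itself: same point and axes as its lower blade edge
- holder: Fixed dark steel trough, the scraper's holder. Origin: on the table under its centre; z up; long direction y. Open at the top; inside 22 mm (x) x 130 mm (y); inner floor 10 mm and rim 52 mm above the table; foot plate 90 x 160 x 6 mm
- tin: Bystander: empty dark loaf tin 190 x 100 x 75 mm, origin under its centre
- jar: Bystander: closed glass jar, 70 mm across, 100 mm tall, origin under its centre
- brush: Bystander: pastry brush lying on the table, origin under its middle
Things that resemble listed ones, but are neither listed nor needed, are in the scene too. Of the things shaped like the scraper, the bare steel one is meant.

How it is judged:
By the outcome, as a careful person would: the job done as asked, in the order asked, and still so for the second after the job is handed in, with the robot touching nothing.
It also fails if it takes over 67 s, if anything falls off the work surface, if the arm or the gripper's body presses on something with over 40 N, if the wrist force passes 120 N, or if a joint passes its speed limit or range.

ROBOT

A 6-joint arm with a two-finger parallel gripper is mounted at the origin on the work surface. World frame = base frame: x ahead of the robot, y to its left, z up, the work surface at z = 0. Lengths are in mm, angles in rad, forces in N, time in s.
With the tool pointing down it reaches from about 275 to 825 mm from the base axis. Payload 5.2 kg.
Tool frame: the origin (TCP) lies on the centre line of the jaws, within the pads' length; the fingertips stand 19 mm ahead of it and the grasp point (between the pads) is the TCP; z points along the fingers, y is the line along which they close (so a half turn about z gives the same grasp; the last joint's range is limited). The gripper opens to 93 mm and grips with 3 to 60 N. Pads are 15 mm wide; open, the fingers measure 128 mm over their backs; the gripper's body (75 mm by 188 mm) begins 65 mm behind the grasp point.
Start: joints at [-0.203, 0.259, 1.535, -0, 1.348, -0.203], TCP at [550.005, 0.023, 237.653] pointing down, gripper open.
Joint ranges: [-3.14, 3.14], [-0.91, 2.08], [0.19, 2.58], [-1.22, 4.36], [0.22, 2.71], [-3.12, 3.12]. Speed limits (rad/s): [2.57, 2.57, 3.14, 3.14, 3.14, 3.14].

INTERFACE

Orientations are given as a unit quaternion [w, x, y, z].
In Python, from cell import ctrl, imaging, spotter gives the robot as it stands.
- The arm moves only by the tool servo_tool, never from a script. Its argument "series" is a list of rows, each a list of 7 numbers: the shift along the tool's x, y, z scaled (see below), then the turn, a rotation vector about the tool's x, y, z scaled (see below), then the opening, from -1 (shut) to 1 (fully open), so that 0 is half open. A call has exactly 10 rows; each row shifts and turns the commanded pose from where the row before left it, along the tool's axes as they then stand; what a row does not reach is not made up. The controller multiplies each number of a shift by 150 mm and each number of a turn by 360 degrees. A row lasts 1/8 s, in which the tool goes at most 62.5 mm and 10.7 degrees, less where a joint would pass 70% of its speed; a pose out of reach is approached as far as the arm can. A call with a number of a shift or a turn outside -1 to 1 is refused whole. A call with a gripper value outside its range is refused whole. The fingers move at their own pace and stop on an object; the grip force is fixed at half the most. Time passes only in rows, so rows that do not move let the fingers close, or fill a call up. It gives the time, the measured TCP pose, the force, the opening and the grip force at its end, in the units of the state.
- ctrl.sense(): the state, without advancing time (a new reading comes with each control period).
- imaging.grab_frame(name): name is "scene" or "side" or "wrist"; returns a dict with "img" (480x640x3 uint8, red, green, blue), "camera_matrix" (3x3 intrinsics, pixels), "rvec" (rotation vector, rad) and "tvec" (3), from world to camera coordinates, as OpenCV has them. Camera axes: x right, y down, z forward; pixel columns grow to the right and rows downward; lengths in mm; the calibration is good to about 2 mm. A picture is of the moment at which its call begins. There is no depth.
- ctrl.sign_off(): hands the job in; it is judged then, once.
Trained networks look in a picture, given as the dict that the camera call returned (one of the last four; its "shot" number tells which), for a name from the list of things; names that differ only in an ending like _2 or _b are one class to them, and where a whole thing is asked for, a point or a joint stands for the part that bears it (a point fixed in the world has none). Each returns a list of dicts, best first, with "score" (0 to 1); they miss things now and then, are a little off and sometimes report something else, mostly with a low value. They report only what shows in the picture. A call takes as long as a camera call. They do not tell look-alikes from the thing itself.
- spotter.find_in(picture, target): "location" ([column, row] in pixels, amid what is visible of it).
- spotter.silhouettes(picture, target): "mask" (480x640 bool, what is visible of it) and "location" ([column, row] in pixels, amid what is visible of it).
- spotter.pinpoint(picture, target): "location" ([column, row] in pixels: a listed point, or the origin of a listed thing).
The state is a dict: "time_s": time; "joint_positions": joint angles; "dq": joint speeds; "joint_torque": joint torques, N m; "tcp_pos": TCP position; "orientation": TCP orientation; "wrist_force": force on the tool from outside, world axes, zero at the start; "moment": the same for the moment, N m; "opening": opening from 0.0 (shut) to 1.0 (fully open); "gripper_force": force on a finger pad.
Only numpy, scipy, OpenCV 4.12 (cv2) and the standard library are available. Lean on these libraries where they do the work, as an engineer would, in place of code of your own. Each camera call takes 0.05 s, during which the arm holds its last target. There are 200 camera calls.

## Working session

There is one attempt and no reset: what is moved stays moved. The work goes in short steps, Python scripts to look and compute and a tool call to move; the robot and the scene stay as the last step left them, time stands still between calls to the robot, and variables do not carry over. Pictures are saved under pics/ and viewed, at most 14 in all, crops included, and the job is handed in when it is done.

Besides the shell and the picture viewer there is one more tool, called after "Call:" by a JSON object that holds its "op" and its "data". servo_tool: Moves the arm, as the interface text tells. Shifts and turns lie within -1 to 1; 1 stands for 150 mm of shift or 360 degrees of turn. Its arguments: {"type":"object","properties":{"series":{"type":"array","items":{"type":"array","items":{"type":"number"}}}},"required":["series"]}

```bash
mkdir -p pics
cat > h.py <<'E'
import numpy as np, cv2
from cell import ctrl, imaging, spotter
from scipy.spatial.transform import Rotation as R
def grab(n,save=None):
    f=imaging.grab_frame(n)
    if save: cv2.imwrite('pics/'+save,f['img'][:,:,::-1])
    return f
def proj(f,P):
    return cv2.projectPoints(np.array(P,float).reshape(-1,3),np.array(f['rvec'],float),np.array(f['tvec'],float),np.array(f['camera_matrix'],float),None)[0].reshape(-1,2)
def ray(f,px):
    K=np.array(f['camera_matrix'],float);M=cv2.Rodrigues(np.array(f['rvec'],float))[0];t=np.array(f['tvec'],float).ravel()
    d=M.T@np.linalg.inv(K)@np.array([px[0],px[1],1.]);return -M.T@t,d/np.linalg.norm(d)
def atz(f,px,z):
    c,d=ray(f,px);return c+d*(z-c[2])/d[2]
def tri(obs):
    A=np.zeros((3,3));b=np.zeros(3)
    for f,px in obs:
        c,d=ray(f,px);P=np.eye(3)-np.outer(d,d);A+=P;b+=P@c
    return np.linalg.solve(A,b)
E
python3 - <<'E'
from h import *
ims=[]
for n in ['scene','side','wrist']:
    f=grab(n,n+'0.png'); print(n)
    for t in ['stand','bar_root','scraper_grip','scraper_window','scraper_edge','holder','tin','jar','brush']:
        print(t,[(np.round(d['location']).tolist(),round(d['score'],2)) for d in spotter.pinpoint(f,t)])
print(ctrl.sense())
E
```

```text
scene
stand [([286.0, 243.0], 0.62)]
bar_root [([280.0, 196.0], 0.83), ([235.0, 219.0], 0.29)]
scraper_grip [([194.0, 196.0], 0.87), ([270.0, 185.0], 0.56)]
scraper_window [([275.0, 205.0], 0.63), ([197.0, 216.0], 0.57)]
scraper_edge [([204.0, 240.0], 0.94), ([278.0, 228.0], 0.6)]
holder [([387.0, 332.0], 0.88), ([268.0, 324.0], 0.42), ([274.0, 230.0], 0.17)]
tin [([267.0, 324.0], 0.69), ([271.0, 181.0], 0.46)]
jar [([273.0, 181.0], 0.69), ([478.0, 419.0], 0.58)]
brush [([233.0, 220.0], 0.58)]
side
stand [([328.0, 369.0], 0.89)]
bar_root [([337.0, 331.0], 0.61)]
scraper_grip [([347.0, 314.0], 0.94), ([455.0, 359.0], 0.64)]
scraper_window [([345.0, 326.0], 0.92), ([445.0, 373.0], 0.68), ([346.0, 343.0], 0.45)]
scraper_edge [([441.0, 390.0], 0.7), ([344.0, 342.0], 0.6)]
holder [([259.0, 241.0], 0.66)]
tin [([353.0, 257.0], 0.93), ([229.0, 183.0], 0.47)]
jar [([227.0, 179.0], 0.76)]
brush [([397.0, 435.0], 0.92), ([348.0, 315.0], 0.73)]
wrist
stand [([255.0, 389.0], 0.97)]
bar_root []
scraper_grip []
scraper_window []
scraper_edge [([283.0, 428.0], 0.98)]
holder [([248.0, 45.0], 0.69)]
tin [([429.0, 215.0], 0.64)]
jar [([248.0, 41.0], 0.46)]
brush []
{'time_s': 1.5, 'joint_positions': array([-2.02787908e-01,  2.58607356e-01,  1.53499835e+00,  1.14994415e-05,
        1.34804175e+00, -2.02809412e-01]), 'dq': array([-1.38977907e-03, -1.62414654e-03,  2.52577894e-04,  8.19575523e-04,
       -5.07955198e-05, -1.54921882e-03]), 'joint_torque': array([-6.83686194e-04, -4.37194812e+01, -2.84302354e+01,  7.18070590e-02,
        3.14056745e-02, -7.03524279e-05]), 'tcp_pos': array([5.49992123e+02, 3.57299104e-02, 2.37649439e+02]), 'orientation': array([-2.59682396e-05,  7.07100076e-01,  7.07113485e-01, -1.03947810e-05]), 'wrist_force': array([ 0.26487109, -0.44236389,  0.2314745 ]), 'moment': array([ 0.04329726, -0.02599908, -0.02113836]), 'gripper_force': 0.0, 'opening': 0.9989668945185924}
```

View pics/scene0.png

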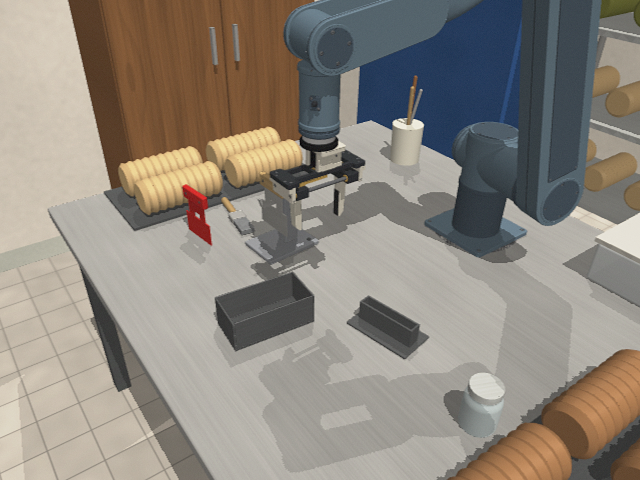

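View pics/side0.png

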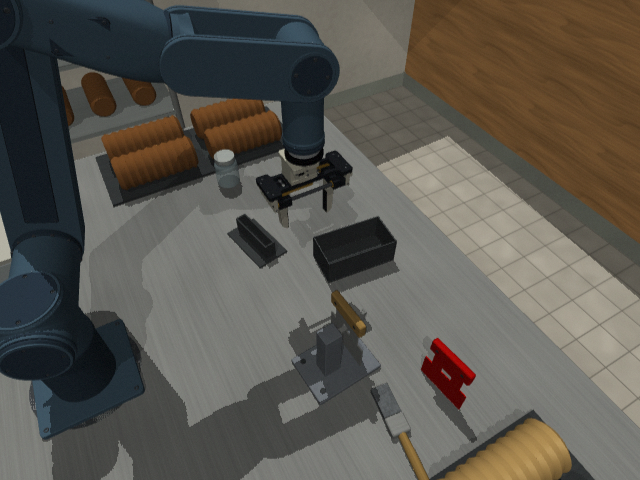

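The red scraper at scene (197,215) and side (448,372) is the look-alike. The bare steel one with the wooden grip hangs on the stand at scene (272,195) and side (347,314), so it fits the description. The trough is at scene (387,325) and side (258,240), the tin at scene (265,310), the jar at scene (484,405) and the brush at scene (235,215).

Run:
```python
from h import *
S=grab('scene');D=grab('side');W=grab('wrist','w1.png')
a=cv2.imread('pics/side0.png')[280:420,270:410]; a=cv2.resize(a,(560,560),interpolation=cv2.INTER_CUBIC)
cv2.imwrite('pics/crop1.png',a)
for n,s,d in [('grip',(270,185),(347,314)),('win',(275,205),(345,326)),('edge',(278,228),(344,342)),('root',(280,196),(337,331)),('stand',(286,243),(328,369)),('holder',(387,332),(259,241)),('tin',(267,324),(353,257)),('jar',(478,419),(227,179))]:
    p=tri([(S,s),(D,d)]); print(n,p.round(1),(proj(S,p)-s).round(1),(proj(D,p)-d).round(1))
print('wrist stand',atz(W,(255,389),0),'holder/z0',atz(W,(248,45),0))
for n,f in(('s',S),('d',D),('w',W)): print(n,ray(f,(320,240)))
```

```text
grip [ 513.5 -243.8  183.5] [[1.4 0. ]] [[1.8 0. ]]
win [ 511.2 -235.9  129.7] [[-0.4 -0. ]] [[-0.5 -0. ]]
edge [ 509.9 -233.5   61.9] [[-1.6 -0. ]] [[-1.9 -0.1]]
root [ 487.8 -245.6  143.8] [[ 0.2 -0. ]] [[0.3 0. ]]
stand [ 471.6 -245.6   -6.2] [[ 0.8 -0. ]] [[1. 0.]]
holder [488.4 175.8  -1.9] [[-1.3  0.2]] [[-1.  -0.2]]
tin [686.6   1.3  -4.6] [[-0.7 -0. ]] [[-0.6 -0. ]]
jar [508.  451.3   5.8] [[ 0.5 -0.1]] [[0.3 0.1]]
wrist stand [ 4.68756023e+02 -2.43692630e+02  5.68434189e-14] holder/z0 [482.24222208 172.70059308   0.        ]
s (array([1131.73724418,  797.41737134,  822.115916  ]), array([-0.49580714, -0.66976801, -0.55279842]))
d (array([ 228.66322008, -636.44687312,  941.10122186]), array([ 0.32544459,  0.57944137, -0.74721718]))
w (array([548.78564342,  77.73346569, 385.0862965 ]), array([ 0.0183486 , -0.27683695, -0.96074171]))
```

View pics/crop1.png

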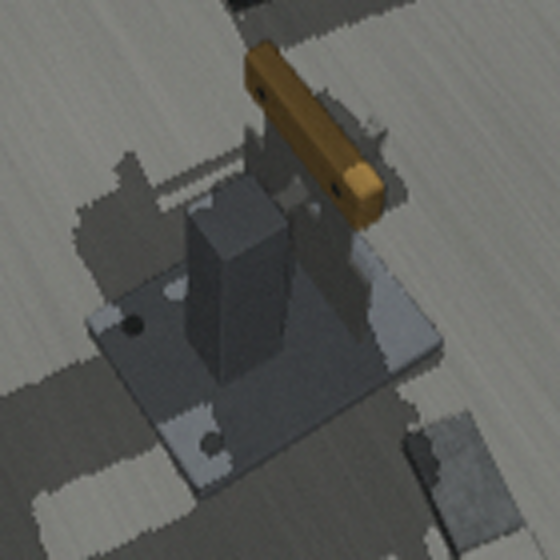

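View pics/w1.png

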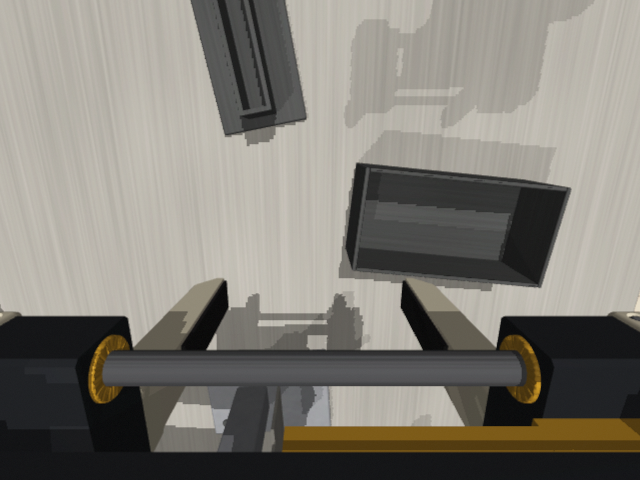

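The crop confirms the bare steel plate with a wooden grip at side (347,314), hanging on the grey stand. In the wrist view the trough is at (248,55), turned a little; the tin at (455,220). The hook tip is hidden behind the gripper. Next I measure the yaws.

Run:
```python
from h import *
D=grab('side');W=grab('wrist')
c=lambda u,v:(270+u/4,280+v/4)
L,B,Rr=[atz(D,c(*q),12) for q in((88,320),(203,483),(442,340))]
ang=lambda v:np.degrees(np.arctan2(v[1],v[0]))
print('foot',L,B,Rr,ang(L-B),ang(Rr-B),np.linalg.norm(L-B),np.linalg.norm(Rr-B))
a,b=atz(D,c(258,47),204),atz(D,c(368,187),204);print('grip top',a,b,ang(a-b),np.linalg.norm(a-b))
for z,p,q in((6,(228,134),(193,0)),(6,(306,118),(282,0)),(52,(242,113),(218,0)),(52,(272,106),(245,0))):
    p,q=atz(W,p,z),atz(W,q,z);print('trough',p.round(),q.round(),ang(q-p))
```

```text
foot [ 406.29981401 -194.94915425   12.        ] [ 416.92794599 -305.56774173   12.        ] [ 570.08773456 -299.63401809   12.        ] 95.48807991698942 2.218646173578144 111.12798516534818 153.2746877699781
grip top [ 508.15826026 -197.24189284  204.        ] [ 512.67133187 -289.65732276  204.        ] 92.79579605044854 92.52556135344568
trough [457.  86.   6.] [432. 210.   6.] 101.42103634234913
trough [541. 103.   6.] [518. 210.   6.] 101.77774915854002
trough [483. 104.  52.] [468. 194.  52.] 99.43137940222684
trough [511. 110.  52.] [491. 194.  52.] 103.35649542118189
```

Call:
{"op": "servo_tool", "data": {"series": [[0, 0, -0.2, 0, 0, 0, 1], [-0.3, 0, -0.2, 0, 0, 0, 1], [-0.38, 0, 0, 0, 0, -0.0083, 1], [-0.38, 0, 0, 0, 0, 0, 1], [-0.38, 0, 0, 0, 0, 0, 1], [-0.38, 0, 0, 0, 0, 0, 1], [-0.13, 0, 0, 0, 0, 0, 1], [0, 0, 0, 0, 0, 0, 1], [0, 0, 0, 0, 0, 0, 1], [0, 0, 0, 0, 0, 0, 1]]}}

```text
time_s: 3.0
tcp_pos: [560.3, -290.3, 298.1]
orientation: [0.0, 0.688, 0.726, 0.0]
wrist_force: [-0.2, 1.0, -0.0]
opening: 1.0
gripper_force: 0.0
```

Run:
```python
from h import *
f=grab('wrist','w2.png'); s=ctrl.sense(); print(s['time_s'],s['tcp_pos'],s['joint_positions'])
import pickle; pickle.dump(f,open('w2.pkl','wb'))
S=grab('scene');D=grab('side')
for n,F in(('w',f),('s',S),('d',D)):
  for t in ['stand','bar_root','scraper_grip','scraper_window','scraper_edge','holder']:
    print(n,t,[(np.round(d['location'],1).tolist(),round(d['score'],2)) for d in spotter.pinpoint(F,t)])
```

```text
3.05 [ 560.25815142 -290.50674121  298.17668853] [-6.54981846e-01  3.77795637e-01  1.22166206e+00  2.57063630e-04
  1.54169482e+00 -7.09199613e-01]
w stand [([244.7, 162.9], 0.98)]
w bar_root [([237.2, 177.6], 0.58)]
w scraper_grip [([252.7, 177.4], 0.84), ([397.7, 330.7], 0.56)]
w scraper_window [([265.4, 175.1], 0.7), ([387.5, 299.5], 0.57)]
w scraper_edge [([273.5, 171.1], 0.89), ([373.9, 283.5], 0.85), ([245.3, 164.5], 0.51)]
w holder []
s stand [([286.5, 240.4], 0.8), ([233.6, 216.3], 0.2)]
s bar_root [([278.8, 200.3], 0.97)]
s scraper_grip [([194.1, 195.6], 0.92), ([271.6, 183.5], 0.84)]
s scraper_window [([197.5, 214.2], 0.89), ([274.6, 203.8], 0.78)]
s scraper_edge [([275.5, 228.1], 0.79), ([202.5, 238.5], 0.65)]
s holder [([388.0, 329.5], 0.8)]
d stand [([327.3, 366.2], 0.96), ([352.6, 257.4], 0.58)]
d bar_root [([337.7, 329.3], 0.88)]
d scraper_grip [([348.1, 313.4], 0.92), ([452.8, 361.2], 0.89)]
d scraper_window [([346.0, 328.0], 0.62), ([258.5, 239.1], 0.57)]
d scraper_edge [([347.9, 344.6], 0.83), ([337.6, 334.1], 0.66), ([441.5, 392.2], 0.56)]
d holder [([256.8, 240.2], 0.56), ([345.0, 327.3], 0.25)]
```

View pics/w2.png

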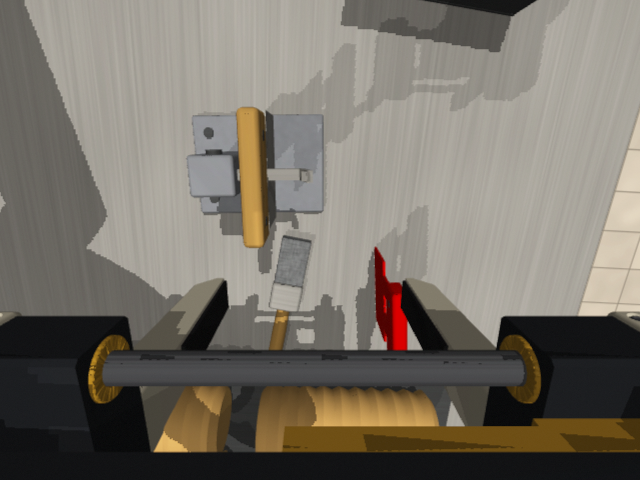

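The view shows the block at (212,174), the grip running from (250,108) to (255,246), and the hook with its tip at about (310,175). The brush is at (290,270) and the red look-alike at (390,300).

Run:
```python
from h import *
import pickle
f=pickle.load(open('w2.pkl','rb')); im=f['img']
a=cv2.resize(im[90:260,180:340],None,fx=3.5,fy=3.5,interpolation=cv2.INTER_CUBIC);cv2.imwrite('pics/crop2.png',a[:,:,::-1])
for n,z,p in (('tip',163,(311,175)),('bartipstart',140,(267,174)),('bar at block',140,(237,175)),('foot L top',12,(192,115)),('foot R top',12,(323,113)),('foot R bot',12,(323,212)),('foot L bot',12,(201,213)),
 ('blk TL',153,(190,155)),('blk TR',153,(235,154)),('blk BR',153,(235,196)),('blk BL',153,(190,197))): print(n,atz(f,p,z).round(1))
hsv=cv2.cvtColor(im,cv2.COLOR_RGB2HSV)
m=((hsv[...,0]>10)&(hsv[...,0]<25)&(hsv[...,1]>110)).astype(np.uint8); m[:95]=0;m[255:]=0;m[:,:200]=0;m[:,300:]=0
r=cv2.minAreaRect(np.argwhere(m)[:,::-1].astype(np.float32)); b=cv2.boxPoints(r);print(b)
print([atz(f,p,204).round(1).tolist() for p in b],[atz(f,p,170).round(1).tolist() for p in b])
```

```text
tip [ 554.  -238.6  163. ]
bartipstart [ 514.9 -241.9  140. ]
bar at block [ 488.2 -244.2  140. ]
foot L top [ 407.  -188.9   12. ]
foot R top [ 564.3 -178.2   12. ]
foot R bot [ 571.7 -299.    12. ]
foot L bot [ 413.  -308.7   12. ]
blk TL [ 451.9 -228.4  153. ]
blk TR [ 489.5 -225.6  153. ]
blk BR [ 489.1 -260.9  153. ]
blk BL [ 450.2 -263.9  153. ]
[[235.61597 107.31921]
 [263.3965  105.93017]
 [270.42145 246.42892]
 [242.6409  247.81796]]
[[501.7, -193.1, 204.0], [520.2, -191.2, 204.0], [526.5, -289.0, 204.0], [505.8, -291.2, 204.0]] [[494.2, -190.3, 170.0], [515.3, -188.2, 170.0], [522.6, -299.7, 170.0], [498.9, -302.2, 170.0]]
```

View pics/crop2.png

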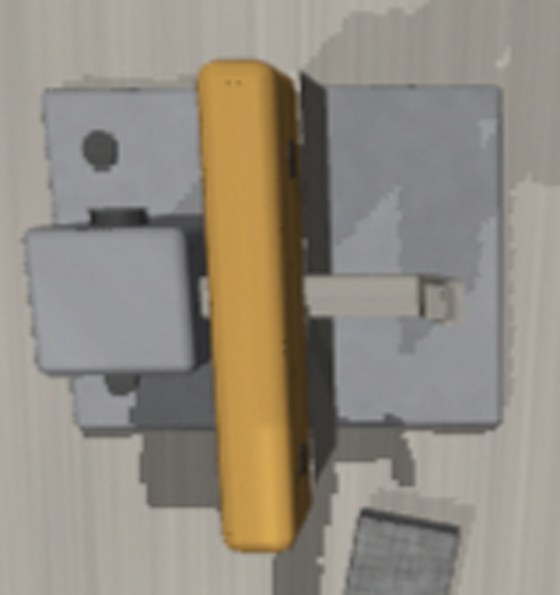

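Call:
{"op": "servo_tool", "data": {"series": [[0.17, -0.15, 0, 0, 0, 0, 1], [0.17, -0.15, 0.1, 0, 0, 0, 1], [0, 0, 0.2, 0, 0, 0, 1], [0, 0, 0.2, 0, 0, 0, 1], [0, 0, 0.15, 0, 0, 0, 1], [0, 0, 0.08, 0, 0, 0, 1], [0, 0, 0, 0, 0, 0, 0.2], [0, 0, 0, 0, 0, 0, -0.2], [0, 0, 0, 0, 0, 0, -0.4], [0, 0, 0, 0, 0, 0, -0.5]]}}

```text
time_s: 5.3
tcp_pos: [512.6, -243.8, 188.8]
orientation: [0.001, 0.688, 0.725, 0.0]
wrist_force: [-0.3, -0.4, 1.5]
opening: 0.619
gripper_force: 0.0
```

Run:
```python
from h import *
S=grab('scene','s3.png');D=grab('side');s=ctrl.sense();print({k:np.round(s[k],3) for k in('time_s','tcp_pos','wrist_force','opening','gripper_force')})
a=D['img'][250:420,250:450];cv2.imwrite('pics/crop3.png',cv2.resize(a,None,fx=3,fy=3,interpolation=cv2.INTER_CUBIC)[:,:,::-1])
```

```text
{'time_s': np.float64(5.4), 'tcp_pos': array([ 512.462, -243.71 ,  188.518]), 'wrist_force': array([ 1.146, -0.269,  0.302]), 'opening': np.float64(0.536), 'gripper_force': np.float64(0.0)}
```

View pics/crop3.png

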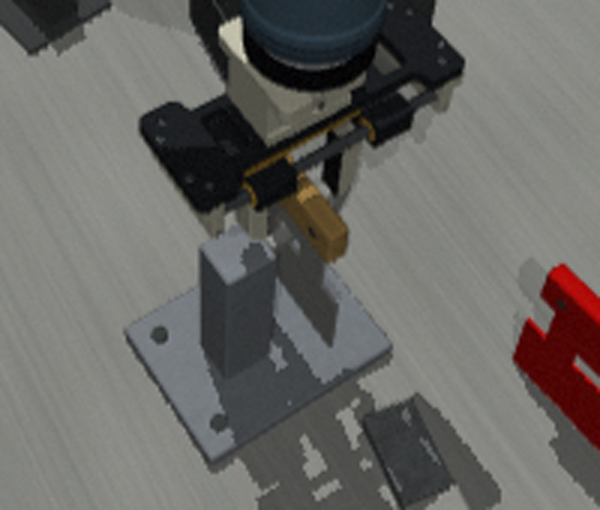

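The fingers straddle the wooden grip at crop (315,220), so I close.

Call:
{"op": "servo_tool", "data": {"series": [[0, 0, 0, 0, 0, 0, -0.5], [0, 0, 0, 0, 0, 0, -1], [0, 0, 0, 0, 0, 0, -1], [0, 0, 0, 0, 0, 0, -1], [0, 0, 0, 0, 0, 0, -1], [0, 0, 0, 0, 0, 0, -1], [0, 0, 0, 0, 0, 0, -1], [0, 0, 0, 0, 0, 0, -1], [0, 0, 0, 0, 0, 0, -1], [0, 0, 0, 0, 0, 0, -1]]}}

```text
time_s: 6.65
tcp_pos: [512.3, -243.6, 188.1]
orientation: [-0.0, 0.688, 0.725, -0.0]
wrist_force: [0.7, -0.9, 1.3]
opening: 0.169
gripper_force: 30.0
```

```bash
cat > st.py <<'E'
from h import *
s=ctrl.sense();print({k:np.round(s[k],2).tolist() for k in('time_s','tcp_pos','wrist_force','moment','opening','gripper_force')})
rm=R.from_quat(np.roll(s['orientation'],-1)).as_matrix();print('tool z',rm[:,2].round(3),'y',rm[:,1].round(3),'lean',np.degrees(np.arcsin(rm[0,2])).round(1))
E
python3 st.py
python3 - <<'E'
from h import *
f=grab('wrist');S=grab('scene');D=grab('side')
for n,F in(('w',f),('s',S),('d',D)):
  for t in ['scraper_grip','scraper_edge']:
    print(n,t,[(np.round(d['location'],1).tolist(),round(d['score'],2)) for d in spotter.pinpoint(F,t)])
E
```

```text
{'time_s': 6.65, 'tcp_pos': [512.32, -243.62, 188.14], 'wrist_force': [0.68, -0.93, 1.28], 'moment': [-0.02, -0.0, 0.04], 'opening': 0.17, 'gripper_force': 30.0}
tool z [-0.  0. -1.] y [ 0.999  0.052 -0.   ] lean -0.0
w scraper_grip [([312.3, 302.9], 0.64)]
w scraper_edge []
s scraper_grip [([274.2, 183.8], 0.67)]
s scraper_edge [([201.4, 236.7], 0.64), ([273.2, 230.8], 0.61)]
d scraper_grip [([455.0, 361.9], 0.88), ([349.2, 312.9], 0.86)]
d scraper_edge [([347.6, 346.0], 0.93), ([439.5, 391.1], 0.65), ([337.3, 330.9], 0.3)]
```

Call:
{"op": "servo_tool", "data": {"series": [[0, 0, -0.015, 0, 0, 0, -1], [0, 0, -0.018, 0, 0, 0, -1], [0, 0, 0, 0, 0, 0, -1], [0, 0.04, 0, 0, 0, 0, -1], [0, 0.04, 0, 0, 0, 0, -1], [0, 0.04, 0, 0, 0, 0, -1], [0, 0.04, 0, 0, 0, 0, -1], [0, 0, 0, 0, 0, 0, -1], [0, 0, 0, 0, 0, 0, -1], [0, 0, 0, 0, 0, 0, -1]]}}

```text
time_s: 8.35
tcp_pos: [536.1, -242.4, 193.1]
orientation: [-0.0, 0.688, 0.725, -0.0]
wrist_force: [-0.1, 0.1, -2.2]
opening: 0.169
gripper_force: 30.0
```

```bash
python3 st.py
```

```text
{'time_s': 8.35, 'tcp_pos': [536.12, -242.37, 193.09], 'wrist_force': [-0.07, 0.09, -2.21], 'moment': [-0.02, -0.04, 0.01], 'opening': 0.17, 'gripper_force': 30.0}
tool z [-0.  0. -1.] y [ 0.999  0.052 -0.   ] lean -0.0
```

Call:
{"op": "servo_tool", "data": {"series": [[0, 0.007, 0, 0, 0, 0, -1], [0, 0.007, 0, 0, 0, 0, -1], [0, 0.006, 0, 0, 0, 0, -1], [0, 0, 0, 0, 0, 0, -1], [0, 0, 0, 0, 0, 0, -1], [0, 0, 0, 0, 0, 0, -1], [0, 0, 0, 0, 0, 0, -1], [0, 0, 0, 0, 0, 0, -1], [0, 0, 0, 0, 0, 0, -1], [0, 0, 0, 0, 0, 0, -1]]}}

```text
time_s: 9.6
tcp_pos: [539.3, -242.2, 193.1]
orientation: [-0.0, 0.688, 0.725, 0.0]
wrist_force: [0.2, -0.9, -2.0]
opening: 0.175
gripper_force: 30.0
```

Call:
{"op": "servo_tool", "data": {"series": [[0, 0.003, 0, 0, 0, 0, -1], [0, 0.003, 0, 0, 0, 0, -1], [0, 0, 0, 0, 0, 0, -1], [0, 0, 0, 0, 0, 0, -1], [0, 0, 0, 0, 0, 0, -1], [0, 0, 0, 0, 0, 0, -1], [0, 0, 0, 0, 0, 0, -1], [0, 0, 0, 0, 0, 0, -1], [0, 0, 0, 0, 0, 0, -1], [0, 0, 0, 0, 0, 0, -1]]}}

```text
time_s: 10.85
tcp_pos: [540.2, -242.2, 193.1]
orientation: [-0.0, 0.688, 0.725, -0.0]
wrist_force: [0.2, 0.1, -1.8]
opening: 0.173
gripper_force: 30.0
```

```bash
python3 st.py
```

```text
{'time_s': 10.85, 'tcp_pos': [540.2, -242.17, 193.08], 'wrist_force': [0.18, 0.08, -1.82], 'moment': [-0.03, 0.02, -0.0], 'opening': 0.17, 'gripper_force': 30.0}
tool z [-0.  0. -1.] y [ 0.999  0.052 -0.   ] lean -0.0
```

Call:
{"op": "servo_tool", "data": {"series": [[0, 0.003, 0, 0, 0, 0, -1], [0, 0.003, 0, 0, 0, 0, -1], [0, 0, 0, 0, 0, 0, -1], [0, 0, 0, 0, 0, 0, -1], [0, 0, 0, 0, 0, 0, -1], [0, 0, 0, 0, 0, 0, -1], [0, 0, 0, 0, 0, 0, -1], [0, 0, 0, 0, 0, 0, -1], [0, 0, 0, 0, 0, 0, -1], [0, 0, 0, 0, 0, 0, -1]]}}

```text
time_s: 12.1
tcp_pos: [541.1, -242.1, 193.1]
orientation: [0.0, 0.688, 0.725, 0.0]
wrist_force: [-0.5, -0.6, -2.5]
opening: 0.169
gripper_force: 30.0
```

```bash
python3 st.py
```

```text
{'time_s': 12.1, 'tcp_pos': [541.13, -242.12, 193.11], 'wrist_force': [-0.51, -0.6, -2.46], 'moment': [-0.05, 0.02, -0.02], 'opening': 0.17, 'gripper_force': 30.0}
tool z [ 0.  0. -1.] y [0.999 0.052 0.   ] lean 0.0
```

Call:
{"op": "servo_tool", "data": {"series": [[0, 0.003, 0, 0, 0, 0, -1], [0, 0.003, 0, 0, 0, 0, -1], [0, 0, 0, 0, 0, 0, -1], [0, 0, 0, 0, 0, 0, -1], [0, 0, 0, 0, 0, 0, -1], [0, 0, 0, 0, 0, 0, -1], [0, 0, 0, 0, 0, 0, -1], [0, 0, 0, 0, 0, 0, -1], [0, 0, 0, 0, 0, 0, -1], [0, 0, 0, 0, 0, 0, -1]]}}

```text
time_s: 13.35
tcp_pos: [542.0, -242.1, 193.1]
orientation: [0.0, 0.688, 0.725, -0.0]
wrist_force: [-0.7, -0.0, -2.8]
opening: 0.173
gripper_force: 30.0
```

```bash
python3 st.py
```

```text
{'time_s': 13.35, 'tcp_pos': [542.01, -242.11, 193.12], 'wrist_force': [-0.67, -0.04, -2.78], 'moment': [0.02, 0.02, 0.01], 'opening': 0.17, 'gripper_force': 30.0}
tool z [ 0. -0. -1.] y [0.999 0.052 0.   ] lean 0.0
```

Call:
{"op": "servo_tool", "data": {"series": [[0, 0.003, 0, 0, 0, 0, -1], [0, 0.003, 0, 0, 0, 0, -1], [0, 0, 0, 0, 0, 0, -1], [0, 0, 0, 0, 0, 0, -1], [0, 0, 0, 0, 0, 0, -1], [0, 0, 0, 0, 0, 0, -1], [0, 0, 0, 0, 0, 0, -1], [0, 0, 0, 0, 0, 0, -1], [0, 0, 0, 0, 0, 0, -1], [0, 0, 0, 0, 0, 0, -1]]}}

```text
time_s: 14.6
tcp_pos: [542.9, -242.1, 193.1]
orientation: [0.0, 0.688, 0.725, -0.0]
wrist_force: [-0.3, 0.2, -0.6]
opening: 0.168
gripper_force: 30.0
```

```bash
python3 st.py
```

```text
{'time_s': 14.6, 'tcp_pos': [542.91, -242.05, 193.09], 'wrist_force': [-0.31, 0.22, -0.63], 'moment': [-0.02, 0.02, 0.01], 'opening': 0.17, 'gripper_force': 30.0}
tool z [-0. -0. -1.] y [ 0.999  0.052 -0.   ] lean -0.0
```

Call:
{"op": "servo_tool", "data": {"series": [[0, 0.003, 0, 0, 0, 0, -1], [0, 0.003, 0, 0, 0, 0, -1], [0, 0, 0, 0, 0, 0, -1], [0, 0, 0, 0, 0, 0, -1], [0, 0, 0, 0, 0, 0, -1], [0, 0, 0, 0, 0, 0, -1], [0, 0, 0, 0, 0, 0, -1], [0, 0, 0, 0, 0, 0, -1], [0, 0, 0, 0, 0, 0, -1], [0, 0, 0, 0, 0, 0, -1]]}}

```text
time_s: 15.85
tcp_pos: [543.8, -242.0, 193.1]
orientation: [0.0, 0.688, 0.725, -0.0]
wrist_force: [-0.5, -1.0, -2.3]
opening: 0.171
gripper_force: 30.0
```

```bash
python3 st.py
```

```text
{'time_s': 15.85, 'tcp_pos': [543.8, -242.0, 193.11], 'wrist_force': [-0.55, -0.97, -2.33], 'moment': [-0.0, -0.01, -0.02], 'opening': 0.17, 'gripper_force': 30.0}
tool z [-0. -0. -1.] y [ 0.999  0.052 -0.   ] lean -0.0
```

Call:
{"op": "servo_tool", "data": {"series": [[0, 0.003, 0, 0, 0, 0, -1], [0, 0.004, 0, 0, 0, 0, -1], [0, 0, 0, 0, 0, 0, -1], [0, 0, 0, 0, 0, 0, -1], [0, 0, 0, 0, 0, 0, -1], [0, 0, 0, 0, 0, 0, -1], [0, 0, 0, 0, 0, 0, -1], [0, 0, 0, 0, 0, 0, -1], [0, 0, 0, 0, 0, 0, -1], [0, 0, 0, 0, 0, 0, -1]]}}

```text
time_s: 17.1
tcp_pos: [544.7, -241.9, 193.0]
orientation: [-0.0, 0.688, 0.725, -0.0]
wrist_force: [-3.7, -0.2, -1.5]
opening: 0.167
gripper_force: 30.0
```

```bash
python3 st.py;python3 - <<'E'
from h import *
f=grab('wrist','w5.png')
for n,F in(('s',grab('scene','s5.png')),('d',grab('side','d5.png'))):
  for t in ['scraper_grip','scraper_window','scraper_edge','bar_root']:
    print(n,t,[(np.round(d['location'],1).tolist(),round(d['score'],2)) for d in spotter.pinpoint(F,t)])
a=cv2.imread('pics/s5.png')[150:280,220:350];b=cv2.imread('pics/d5.png')[280:410,280:410]
cv2.imwrite('pics/c5.png',cv2.resize(np.hstack([a,b]),None,fx=3,fy=3,interpolation=cv2.INTER_CUBIC))
E
```

```text
{'time_s': 17.1, 'tcp_pos': [544.68, -241.95, 193.04], 'wrist_force': [-3.66, -0.21, -1.51], 'moment': [-0.07, 0.61, -0.05], 'opening': 0.17, 'gripper_force': 30.0}
tool z [-0.  0. -1.] y [ 0.999  0.052 -0.   ] lean -0.0
s scraper_grip [([264.0, 184.8], 0.69), ([195.3, 196.0], 0.67)]
s scraper_window [([194.7, 217.2], 0.98), ([263.7, 204.3], 0.75)]
s scraper_edge [([203.0, 240.8], 0.76), ([264.0, 231.5], 0.61)]
s bar_root [([276.5, 197.3], 0.72)]
d scraper_grip [([361.9, 303.6], 0.93), ([454.9, 362.4], 0.73), ([360.5, 317.6], 0.42), ([326.1, 367.0], 0.4)]
d scraper_window [([360.4, 317.8], 0.91), ([444.5, 374.2], 0.77)]
d scraper_edge [([357.2, 335.5], 0.56), ([439.3, 389.7], 0.55), ([351.1, 256.0], 0.39)]
d bar_root [([337.0, 328.9], 0.76)]
```

View pics/c5.png

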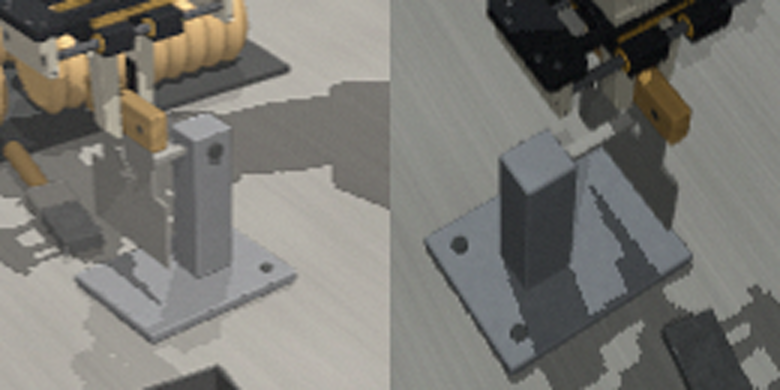

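Contact is felt at TCP x ≈ 544.4: Fx is -3.7 N with a 0.6 Nm moment. That puts the elbow at about x = 546. The view shows the plate at the hook's tip, (140,180) left and (640,120) right. Next I plan the widest-clearance path.

```bash
cat > plan.py <<'E'
import numpy as np, heapq
def box(p,q,t):
    p,q=np.array(p,float),np.array(q,float);L=np.linalg.norm(q-p);d=(q-p)/L;n=np.array([-d[1],d[0]])
    s=np.linspace(0,L,int(L/.4)+2);w=np.linspace(-t/2,t/2,int(t/.4)+2)
    S,W=np.meshgrid(s,w);return p+S.reshape(-1,1)*d+W.reshape(-1,1)*n
H=np.vstack([box((-57,-3),(0,-3),6),box((0,-3),(8,22),5),box((8,22),(2,17),3.5),box((-57,10),(-57,13),0.4)])
def rect(X,Z,x0,x1,z0,z1):
    dx=np.maximum(np.maximum(x0-X,X-x1),0);dz=np.maximum(np.maximum(z0-Z,Z-z1),0)
    ins=np.minimum(0,np.maximum(np.maximum(x0-X,X-x1),np.maximum(z0-Z,Z-z1)))
    return np.hypot(dx,dz)+ins
def clr(a,c,th):
    t=np.radians(th);u=np.array([-np.sin(t),np.cos(t)]);n=np.array([np.cos(t),np.sin(t)])
    a=np.atleast_1d(a)[:,None];c=np.atleast_1d(c)[:,None]
    dx=H[:,0]-a;dz=H[:,1]-c;X=dx*n[0]+dz*n[1];Z=dx*u[0]+dz*u[1]
    return np.minimum.reduce([rect(X,Z,-1.5,1.5,8.5,40),rect(X,Z,-1.5,1.5,-69.5,-8.5),rect(X,Z,-8,8,38.5,72.5),rect(X,Z,-26,26,36.5,75)]).min(1)
if __name__=='__main__':
    A=np.arange(-10,40.1,.5);C=np.arange(-6,60.1,.5);T=np.arange(0,46,3.)
    F=np.empty((len(A),len(C),len(T)))
    g=np.stack(np.meshgrid(A,C,indexing='ij'),-1).reshape(-1,2)
    for k,t in enumerate(T): F[:,:,k]=np.concatenate([clr(x[:,0],x[:,1],t) for x in np.array_split(g,40)]).reshape(len(A),len(C))
    s=(np.abs(A+2.5).argmin(),np.abs(C+3.5).argmin(),0)
    best={s:0};par={};q=[(0,s)]
    while q:
        d,x=heapq.heappop(q)
        if d>best[x]:continue
        if A[x[0]]>=25 and C[x[1]]>=5 and F[x]>5: break
        for dx in [(i,j,k) for i in(-1,0,1) for j in(-1,0,1) for k in(-1,0,1)]:
            y=tuple(np.add(x,dx))
            if min(y)<0 or y[0]>=len(A) or y[1]>=len(C) or y[2]>=len(T) or F[y]<.15: continue
            w=d+(np.abs(dx).sum())*(.3+ 3/ max(F[y],.05)**2)
            if w<best.get(y,1e18): best[y]=w;par[y]=x;heapq.heappush(q,(w,y))
    p=[x]
    while x in par: x=par[x];p.append(x)
    for x in p[::-1][::2]: print(A[x[0]],C[x[1]],T[x[2]],F[x].round(2))
E
python3 plan.py
```

```text
-2.5 -3.5 0.0 0.9
-2.5 -3.5 6.0 1.78
-2.5 -3.5 12.0 2.65
-2.5 -3.5 18.0 3.48
-2.5 -2.5 24.0 4.29
-1.5 -2.0 30.0 4.29
-1.0 -2.0 33.0 4.31
-0.5 -1.0 39.0 4.48
0.5 0.0 45.0 4.51
1.0 1.0 45.0 4.25
1.5 2.0 45.0 4.27
2.0 3.0 45.0 4.29
2.0 4.0 45.0 4.14
2.5 5.0 45.0 4.31
3.0 6.0 45.0 4.26
3.0 7.0 45.0 4.18
3.0 8.0 45.0 3.88
3.0 9.0 45.0 3.57
3.0 10.0 45.0 3.1
3.0 11.0 45.0 2.84
3.0 12.0 45.0 2.66
3.5 13.0 45.0 2.83
4.0 14.0 45.0 3.0
4.5 15.0 45.0 3.17
5.5 16.0 45.0 3.58
6.0 17.0 45.0 3.99
6.5 18.0 45.0 4.16
7.5 19.0 45.0 4.51
8.0 20.0 45.0 4.86
8.5 21.0 45.0 5.15
9.0 22.0 45.0 5.32
10.0 23.0 45.0 5.84
11.0 23.0 45.0 5.46
12.0 23.0 45.0 5.0
13.0 23.0 45.0 4.7
14.0 23.0 45.0 4.61
15.0 23.0 45.0 4.72
16.0 23.0 45.0 5.04
17.0 23.0 45.0 5.52
18.0 23.0 45.0 6.13
19.0 23.0 45.0 6.83
20.0 23.0 45.0 7.18
21.0 23.0 45.0 7.59
22.0 23.0 45.0 8.11
23.0 23.0 45.0 8.71
24.0 23.0 45.0 9.38
25.0 23.0 45.0 10.08
```

```bash
sed -i 's/box((0,-3),(8,22),5),box((8,22),(2,17),3.5)/box((-.6,-5),(8.5,23.5),5),box((9,22.8),(0.66,15.9),3.5)/; s/T=np.arange(0,46,3.)/T=np.arange(0,40,3.)/' plan.py; python3 plan.py
python3 - <<'E'
from plan import *
for t in (20,25,30,33,36,39,42,45):
    # bottleneck: at each c level the best over a
    a=np.arange(-5,20,.5); print(t,[round(max(clr(a,np.full(len(a),c),t)),1) for c in (8,10,11,12,13,14,16)])
E
```

```text
-2.5 -3.5 0.0 0.54
-2.5 -3.5 6.0 1.81
-2.5 -3.5 12.0 2.68
-2.5 -3.5 18.0 3.51
-2.5 -3.0 24.0 4.16
-1.5 -2.5 27.0 4.03
-1.0 -2.5 30.0 3.92
-0.5 -2.0 36.0 4.0
0.5 -1.0 39.0 3.95
1.0 0.0 39.0 3.78
1.0 1.0 39.0 3.48
1.5 2.0 39.0 3.66
2.0 3.0 39.0 3.74
2.0 4.0 39.0 3.52
2.0 5.0 39.0 3.22
2.0 6.0 39.0 2.92
2.0 7.0 39.0 2.61
2.0 8.0 39.0 2.31
2.0 9.0 39.0 1.86
2.0 10.0 39.0 1.7
2.5 11.0 39.0 1.79
3.0 12.0 39.0 2.05
4.0 13.0 39.0 2.37
4.5 14.0 39.0 2.82
5.0 15.0 39.0 3.03
6.0 16.0 39.0 3.41
6.5 17.0 39.0 3.71
6.5 18.0 39.0 3.55
7.0 19.0 39.0 3.72
7.5 20.0 39.0 3.89
8.5 21.0 39.0 4.47
9.0 22.0 39.0 4.71
10.0 23.0 39.0 5.13
11.0 23.5 39.0 5.17
12.0 23.5 39.0 4.94
13.0 23.5 39.0 4.92
14.0 23.5 39.0 5.03
15.0 23.5 39.0 5.05
16.0 23.5 39.0 5.26
17.0 23.5 39.0 5.65
18.0 23.5 39.0 6.17
19.0 23.5 39.0 6.61
20.0 23.5 39.0 6.93
21.0 23.5 39.0 7.36
22.0 23.5 39.0 7.9
23.0 23.5 39.0 8.52
24.0 23.5 39.0 9.21
25.0 23.5 39.0 9.95
20 [np.float64(1.6), np.float64(2.2), np.float64(2.6), np.float64(2.9), np.float64(3.3), np.float64(3.6), np.float64(4.3)]
25 [np.float64(0.3), np.float64(0.9), np.float64(1.3), np.float64(1.8), np.float64(2.2), np.float64(2.6), np.float64(3.5)]
30 [np.float64(1.0), np.float64(0.7), np.float64(1.1), np.float64(1.5), np.float64(1.7), np.float64(2.2), np.float64(2.7)]
33 [np.float64(1.5), np.float64(1.1), np.float64(1.3), np.float64(1.7), np.float64(2.0), np.float64(2.3), np.float64(3.0)]
36 [np.float64(1.9), np.float64(1.4), np.float64(1.5), np.float64(1.8), np.float64(2.3), np.float64(2.5), np.float64(3.3)]
39 [np.float64(2.3), np.float64(1.7), np.float64(1.8), np.float64(2.0), np.float64(2.4), np.float64(2.8), np.float64(3.4)]
42 [np.float64(2.6), np.float64(2.0), np.float64(1.9), np.float64(2.3), np.float64(2.5), np.float64(2.8), np.float64(3.5)]
45 [np.float64(2.9), np.float64(2.3), np.float64(2.2), np.float64(2.3), np.float64(2.7), np.float64(3.0), np.float64(3.6)]
```

```bash
cat > rows.py <<'E'
import numpy as np
def tcp(w): a,c,t=w;t=np.radians(t);return np.array([a-56.6*np.sin(t),c+56.6*np.cos(t)])
def rows(W,cur=None):
    for i in range(1,len(W)):
        p=tcp(W[i-1]) if (cur is None or i>1) else cur; d=tcp(W[i])-p;t=np.radians(W[i-1][2])
        print('%s  ty %.4f tz %.4f rx %.4f'%(W[i],(d@[np.cos(t),np.sin(t)])/150,(d@[np.sin(t),-np.cos(t)])/150,-(W[i][2]-W[i-1][2])/360))
if __name__=='__main__':
    A=[(-1.25,-3.5,0),(-2.5,-3.5,0)]+[(-2.5,-3.5,t) for t in range(3,19,3)]
    B=[A[-1],(-2.5,-3.5,21),(-2.5,-3,24),(-1.5,-2.5,27),(-1,-2.5,30),(-.7,-2.2,33),(-.5,-2,36),(.5,-1,39)]
    C=[B[-1],(1.2,1,39),(1.7,3,39),(2,5,39),(2,7,39)]
    D=[C[-1],(2,9,39),(2.2,10.2,39),(2.7,11.4,39),(3.5,12.7,39),(4.5,14,39)]
    E=[D[-1],(6,16.3,39),(8.5,21,39),(10,23.5,39),(15,24,39),(20,24,39),(26,24,39),(36,26,39),(46,30,39)]
    for n,W in zip('ABCDE',(A,B,C,D,E)): print(n);rows(W)
E
python3 rows.py
```

```text
A
(-2.5, -3.5, 0)  ty -0.0083 tz 0.0000 rx 0.0000
(-2.5, -3.5, 3)  ty -0.0197 tz 0.0005 rx -0.0083
(-2.5, -3.5, 6)  ty -0.0197 tz 0.0005 rx -0.0083
(-2.5, -3.5, 9)  ty -0.0197 tz 0.0005 rx -0.0083
(-2.5, -3.5, 12)  ty -0.0197 tz 0.0005 rx -0.0083
(-2.5, -3.5, 15)  ty -0.0197 tz 0.0005 rx -0.0083
(-2.5, -3.5, 18)  ty -0.0197 tz 0.0005 rx -0.0083
B
(-2.5, -3.5, 21)  ty -0.0197 tz 0.0005 rx -0.0083
(-2.5, -3, 24)  ty -0.0186 tz -0.0026 rx -0.0083
(-1.5, -2.5, 27)  ty -0.0123 tz 0.0002 rx -0.0083
(-1, -2.5, 30)  ty -0.0168 tz 0.0020 rx -0.0083
(-0.7, -2.2, 33)  ty -0.0170 tz -0.0002 rx -0.0083
(-0.5, -2, 36)  ty -0.0179 tz 0.0001 rx -0.0083
(0.5, -1, 39)  ty -0.0104 tz -0.0010 rx -0.0083
C
(1.2, 1, 39)  ty 0.0120 tz -0.0074 rx 0.0000
(1.7, 3, 39)  ty 0.0110 tz -0.0083 rx 0.0000
(2, 5, 39)  ty 0.0099 tz -0.0091 rx 0.0000
(2, 7, 39)  ty 0.0084 tz -0.0104 rx 0.0000
D
(2, 9, 39)  ty 0.0084 tz -0.0104 rx 0.0000
(2.2, 10.2, 39)  ty 0.0061 tz -0.0054 rx 0.0000
(2.7, 11.4, 39)  ty 0.0076 tz -0.0041 rx 0.0000
(3.5, 12.7, 39)  ty 0.0096 tz -0.0034 rx 0.0000
(4.5, 14, 39)  ty 0.0106 tz -0.0025 rx 0.0000
E
(6, 16.3, 39)  ty 0.0174 tz -0.0056 rx 0.0000
(8.5, 21, 39)  ty 0.0327 tz -0.0139 rx 0.0000
(10, 23.5, 39)  ty 0.0183 tz -0.0067 rx 0.0000
(15, 24, 39)  ty 0.0280 tz 0.0184 rx 0.0000
(20, 24, 39)  ty 0.0259 tz 0.0210 rx 0.0000
(26, 24, 39)  ty 0.0311 tz 0.0252 rx 0.0000
(36, 26, 39)  ty 0.0602 tz 0.0316 rx 0.0000
(46, 30, 39)  ty 0.0686 tz 0.0212 rx 0.0000
```

Call:
{"op": "servo_tool", "data": {"series": [[0, -0.008, 0, 0, 0, 0, -1], [0, -0.0197, 0.0005, -0.0083, 0, 0, -1], [0, -0.0197, 0.0005, -0.0083, 0, 0, -1], [0, -0.0197, 0.0005, -0.0083, 0, 0, -1], [0, -0.0197, 0.0005, -0.0083, 0, 0, -1], [0, -0.0197, 0.0005, -0.0083, 0, 0, -1], [0, -0.0197, 0.0005, -0.0083, 0, 0, -1], [0, 0, 0, 0, 0, 0, -1], [0, 0, 0, 0, 0, 0, -1], [0, 0, 0, 0, 0, 0, -1]]}}

```text
time_s: 18.9
tcp_pos: [526.9, -243.1, 190.7]
orientation: [0.108, 0.68, 0.717, 0.113]
wrist_force: [-0.0, -0.2, -1.7]
opening: 0.17
gripper_force: 30.0
```

```bash
cat >> st.py <<'E'
th=np.arcsin(np.hypot(*rm[:2,2]));p=s['tcp_pos'];print('window a,c',(p[0]-545.93+56.6*np.sin(th)).round(2),(p[2]-140-56.6*np.cos(th)).round(2),'lean',np.degrees(th).round(2))
E
python3 st.py
```

```text
{'time_s': 18.9, 'tcp_pos': [526.89, -243.08, 190.71], 'wrist_force': [-0.01, -0.18, -1.68], 'moment': [-0.05, 0.29, -0.04], 'opening': 0.17, 'gripper_force': 30.0}
tool z [ 0.308  0.016 -0.951] y [0.95  0.05  0.308] lean 17.9
window a,c -1.6 -3.14 lean 17.94
```

Run:
```python
from rows import *
rows([(-1.6,-3.14,18),(-2.5,-3.4,21),(-2.5,-3,24),(-1.5,-2.5,27),(-1,-2.5,30),(-.7,-2.2,33),(-.5,-2,36),(.5,-1,39)])
```

```text
(-2.5, -3.4, 21)  ty -0.0260 tz 0.0003 rx -0.0083
(-2.5, -3, 24)  ty -0.0188 tz -0.0020 rx -0.0083
(-1.5, -2.5, 27)  ty -0.0123 tz 0.0002 rx -0.0083
(-1, -2.5, 30)  ty -0.0168 tz 0.0020 rx -0.0083
(-0.7, -2.2, 33)  ty -0.0170 tz -0.0002 rx -0.0083
(-0.5, -2, 36)  ty -0.0179 tz 0.0001 rx -0.0083
(0.5, -1, 39)  ty -0.0104 tz -0.0010 rx -0.0083
```

Call:
{"op": "servo_tool", "data": {"series": [[0, -0.026, 0.0003, -0.0085, 0, 0, -1], [0, -0.0188, -0.002, -0.0083, 0, 0, -1], [0, -0.0123, 0.0002, -0.0083, 0, 0, -1], [0, -0.0168, 0.002, -0.0083, 0, 0, -1], [0, -0.017, -0.0002, -0.0083, 0, 0, -1], [0, -0.0179, 0.0001, -0.0083, 0, 0, -1], [0, -0.0104, -0.001, -0.0083, 0, 0, -1], [0, 0, 0, 0, 0, 0, -1], [0, 0, 0, 0, 0, 0, -1], [0, 0, 0, 0, 0, 0, -1]]}}

```text
time_s: 20.15
tcp_pos: [510.7, -243.9, 183.1]
orientation: [0.23, 0.649, 0.684, 0.241]
wrist_force: [-0.8, -0.5, -1.6]
opening: 0.171
gripper_force: 30.0
```

```bash
python3 st.py
```

```text
{'time_s': 20.15, 'tcp_pos': [510.7, -243.94, 183.12], 'wrist_force': [-0.83, -0.49, -1.63], 'moment': [-0.02, 0.6, 0.02], 'opening': 0.17, 'gripper_force': 30.0}
tool z [ 0.627  0.032 -0.778] y [0.777 0.042 0.628] lean 38.8
window a,c 0.32 -0.92 lean 38.91
```

Call:
{"op": "servo_tool", "data": {"series": [[0, 0.013, -0.0066, 0, 0, 0, -1], [0, 0.011, -0.0083, 0, 0, 0, -1], [0, 0.0099, -0.0091, 0, 0, 0, -1], [0, 0.0084, -0.0104, 0, 0, 0, -1], [0, 0, 0, 0, 0, 0, -1], [0, 0, 0, 0, 0, 0, -1], [0, 0, 0, 0, 0, 0, -1], [0, 0, 0, 0, 0, 0, -1], [0, 0, 0, 0, 0, 0, -1], [0, 0, 0, 0, 0, 0, -1]]}}

```text
time_s: 21.4
tcp_pos: [511.9, -243.7, 190.7]
orientation: [0.229, 0.649, 0.684, 0.242]
wrist_force: [1.1, 0.0, -2.7]
opening: 0.167
gripper_force: 30.0
```

```bash
python3 st.py
```

```text
{'time_s': 21.4, 'tcp_pos': [511.88, -243.69, 190.67], 'wrist_force': [1.08, 0.02, -2.66], 'moment': [-0.03, 0.61, 0.01], 'opening': 0.17, 'gripper_force': 30.0}
tool z [ 0.627  0.033 -0.778] y [0.777 0.04  0.628] lean 38.9
window a,c 1.5 6.63 lean 38.92
```

Run:
```python
from rows import *
from plan import clr
rows([(1.5,6.63,39),(1.9,7.8,39),(2.05,9,39),(2.2,10.2,39),(2.7,11.4,39),(3.5,12.7,39),(4.5,14,39)])
print([(a,c,clr(a,c,39)[0].round(2)) for c in(8,9,10) for a in (0.5,1.5,2,2.5,3.5)])
```

```text
(1.9, 7.8, 39)  ty 0.0070 tz -0.0044 rx 0.0000
(2.05, 9, 39)  ty 0.0058 tz -0.0056 rx 0.0000
(2.2, 10.2, 39)  ty 0.0058 tz -0.0056 rx 0.0000
(2.7, 11.4, 39)  ty 0.0076 tz -0.0041 rx 0.0000
(3.5, 12.7, 39)  ty 0.0096 tz -0.0034 rx 0.0000
(4.5, 14, 39)  ty 0.0106 tz -0.0025 rx 0.0000
[(0.5, 8, np.float64(0.88)), (1.5, 8, np.float64(1.83)), (2, 8, np.float64(2.31)), (2.5, 8, np.float64(2.02)), (3.5, 8, np.float64(1.25)), (0.5, 9, np.float64(0.6)), (1.5, 9, np.float64(1.53)), (2, 9, np.float64(1.86)), (2.5, 9, np.float64(1.41)), (3.5, 9, np.float64(0.62)), (0.5, 10, np.float64(0.28)), (1.5, 10, np.float64(1.23)), (2, 10, np.float64(1.7)), (2.5, 10, np.float64(1.26)), (3.5, 10, np.float64(0.38))]
```

Call:
{"op": "servo_tool", "data": {"series": [[0, 0.007, -0.0044, 0, 0, 0, -1], [0, 0.0058, -0.0056, 0, 0, 0, -1], [0, 0, 0, 0, 0, 0, -1], [0, 0, 0, 0, 0, 0, -1], [0, 0, 0, 0, 0, 0, -1], [0, 0, 0, 0, 0, 0, -1], [0, 0, 0, 0, 0, 0, -1], [0, 0, 0, 0, 0, 0, -1], [0, 0, 0, 0, 0, 0, -1], [0, 0, 0, 0, 0, 0, -1]]}}

```text
time_s: 22.65
tcp_pos: [512.4, -243.6, 193.1]
orientation: [0.229, 0.649, 0.684, 0.242]
wrist_force: [0.1, 0.3, -2.1]
opening: 0.166
gripper_force: 30.0
```

```bash
python3 st.py
```

```text
{'time_s': 22.65, 'tcp_pos': [512.43, -243.63, 193.06], 'wrist_force': [0.1, 0.26, -2.08], 'moment': [-0.01, 0.56, -0.01], 'opening': 0.17, 'gripper_force': 30.0}
tool z [ 0.627  0.033 -0.778] y [0.777 0.041 0.628] lean 38.9
window a,c 2.06 9.02 lean 38.92
```

Still free at (2.06, 9.02). I continue in small steps.

Call:
{"op": "servo_tool", "data": {"series": [[0, 0.0058, -0.0056, 0, 0, 0, -1], [0, 0, 0, 0, 0, 0, -1], [0, 0.0076, -0.0041, 0, 0, 0, -1], [0, 0, 0, 0, 0, 0, -1], [0, 0, 0, 0, 0, 0, -1], [0, 0, 0, 0, 0, 0, -1], [0, 0, 0, 0, 0, 0, -1], [0, 0, 0, 0, 0, 0, -1], [0, 0, 0, 0, 0, 0, -1], [0, 0, 0, 0, 0, 0, -1]]}}

```text
time_s: 23.9
tcp_pos: [513.1, -243.6, 195.5]
orientation: [0.229, 0.649, 0.684, 0.242]
wrist_force: [0.5, 0.5, -2.6]
opening: 0.169
gripper_force: 30.0
```

```bash
python3 st.py
```

```text
{'time_s': 23.9, 'tcp_pos': [513.08, -243.62, 195.47], 'wrist_force': [0.45, 0.47, -2.58], 'moment': [-0.02, 0.6, -0.01], 'opening': 0.17, 'gripper_force': 30.0}
tool z [ 0.627  0.033 -0.778] y [0.777 0.041 0.628] lean 38.9
window a,c 2.71 11.43 lean 38.92
```

Call:
{"op": "servo_tool", "data": {"series": [[0, 0.0096, -0.0034, 0, 0, 0, -1], [0, 0.0106, -0.0025, 0, 0, 0, -1], [0, 0.0174, -0.0056, 0, 0, 0, -1], [0, 0, 0, 0, 0, 0, -1], [0, 0, 0, 0, 0, 0, -1], [0, 0, 0, 0, 0, 0, -1], [0, 0, 0, 0, 0, 0, -1], [0, 0, 0, 0, 0, 0, -1], [0, 0, 0, 0, 0, 0, -1], [0, 0, 0, 0, 0, 0, -1]]}}

```text
time_s: 25.15
tcp_pos: [516.4, -243.4, 200.3]
orientation: [0.229, 0.649, 0.684, 0.242]
wrist_force: [0.3, -0.3, -1.3]
opening: 0.17
gripper_force: 30.0
```

```bash
python3 st.py
```

```text
{'time_s': 25.15, 'tcp_pos': [516.38, -243.41, 200.33], 'wrist_force': [0.32, -0.29, -1.33], 'moment': [0.02, 0.57, -0.02], 'opening': 0.17, 'gripper_force': 30.0}
tool z [ 0.627  0.033 -0.778] y [0.777 0.041 0.628] lean 38.9
window a,c 6.0 16.29 lean 38.92
```

Call:
{"op": "servo_tool", "data": {"series": [[0, 0.0164, -0.007, 0, 0, 0, -1], [0, 0.0163, -0.0069, 0, 0, 0, -1], [0, 0.0183, -0.0067, 0, 0, 0, -1], [0, 0, 0, 0, 0, 0, -1], [0, 0.028, 0.0184, 0, 0, 0, -1], [0, 0.0259, 0.021, 0, 0, 0, -1], [0, 0.0311, 0.0252, 0, 0, 0, -1], [0, 0, 0, 0, 0, 0, -1], [0, 0, 0, 0, 0, 0, -1], [0, 0, 0, 0, 0, 0, -1]]}}

```text
time_s: 26.4
tcp_pos: [536.3, -242.3, 208.0]
orientation: [0.229, 0.649, 0.684, 0.242]
wrist_force: [-0.3, 0.0, -2.3]
opening: 0.168
gripper_force: 30.0
```

```bash
python3 st.py;python3 - <<'E'
from h import *
a=grab('scene')['img'][150:280,220:350];b=grab('side')['img'][270:400,290:420]
cv2.imwrite('pics/c6.png',cv2.resize(np.hstack([a,b]),None,fx=3,fy=3,interpolation=cv2.INTER_CUBIC)[:,:,::-1])
E
```

```text
{'time_s': 26.4, 'tcp_pos': [536.29, -242.34, 207.97], 'wrist_force': [-0.32, 0.02, -2.28], 'moment': [-0.02, 0.6, -0.0], 'opening': 0.17, 'gripper_force': 30.0}
tool z [ 0.627  0.033 -0.778] y [0.777 0.04  0.628] lean 38.8
window a,c 25.91 23.93 lean 38.91
```

View pics/c6.png

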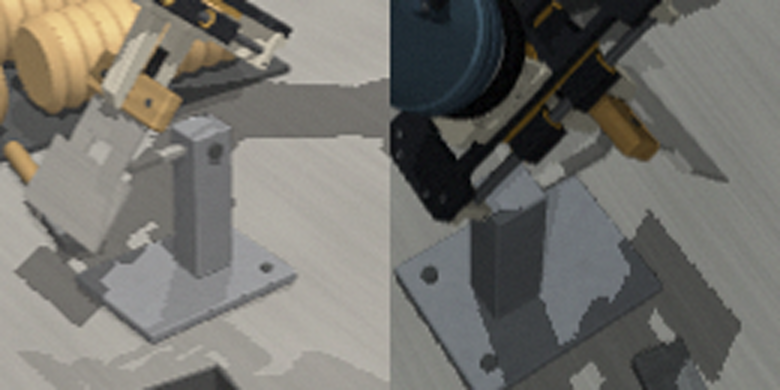

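The scraper is off the hook. The left half shows the plate with its window at (100,150), beyond the hook's tip at (180,150). Next I go up, untilt and travel to the trough.

Call:
{"op": "servo_tool", "data": {"series": [[0, 0.07, -0.085, 0, 0, 0, -1], [0, 0.135, -0.168, 0, 0, 0, -1], [0, 0.135, -0.168, 0, 0, 0, -1], [0, 0.135, -0.168, 0, 0, 0, -1], [0, 0.07, -0.085, 0, 0, 0, -1], [0, 0, 0, 0.02, 0, 0, -1], [0, 0, 0, 0.025, 0, 0, -1], [0, 0, 0, 0.025, 0, 0, -1], [0, 0, 0, 0.02, 0, 0, -1], [0, 0, 0, 0.018, 0, 0, -1]]}}

```text
time_s: 27.75
tcp_pos: [536.8, -242.0, 337.5]
orientation: [-0.001, 0.688, 0.725, -0.001]
wrist_force: [0.3, 0.9, -1.0]
opening: 0.171
gripper_force: 30.0
```

```bash
python3 st.py
```

```text
{'time_s': 27.75, 'tcp_pos': [536.84, -242.04, 337.51], 'wrist_force': [0.31, 0.9, -0.97], 'moment': [0.03, 0.06, 0.02], 'opening': 0.17, 'gripper_force': 30.0}
tool z [-0.003  0.001 -1.   ] y [ 0.999  0.053 -0.003] lean -0.2
window a,c -8.9 140.91 lean 0.2
```

Call:
{"op": "servo_tool", "data": {"series": [[0.15, -0.02, 0, 0, 0, 0, -1], [0.3, -0.05, 0, 0, 0, 0, -1], [0.3, -0.05, 0.06, 0, 0, 0, -1], [0.3, -0.05, 0.08, 0, 0, 0, -1], [0.3, -0.05, 0.08, 0, 0, 0, -1], [0.3, -0.026, 0.08, 0, 0, 0, -1], [0.25, 0, 0.08, 0, 0, 0, -1], [0.13, 0, 0, 0, 0, -0.0239, -1], [0, 0, 0, 0, 0, 0, -1], [0, 0, 0, 0, 0, 0, -1]]}}

```text
time_s: 29.0
tcp_pos: [483.2, 59.7, 281.2]
orientation: [0.001, 0.633, 0.774, 0.001]
wrist_force: [-0.1, 0.9, -2.4]
opening: 0.167
gripper_force: 30.0
```

```bash
python3 st.py
python3 - <<'E'
from h import *
import pickle
f=grab('wrist','w7.png');pickle.dump(f,open('w7.pkl','wb'))
print([(d['location'],d['score']) for d in spotter.pinpoint(f,'holder')])
E
```

```text
{'time_s': 29.0, 'tcp_pos': [483.23, 59.7, 281.18], 'wrist_force': [-0.07, 0.89, -2.42], 'moment': [-0.05, -0.06, 0.0], 'opening': 0.17, 'gripper_force': 30.0}
tool z [ 0.002  0.    -1.   ] y [0.98  0.199 0.002] lean 0.1
window a,c -62.61 84.59 lean 0.09
[([333.6, 114.2], 0.93)]
```

View pics/w7.png

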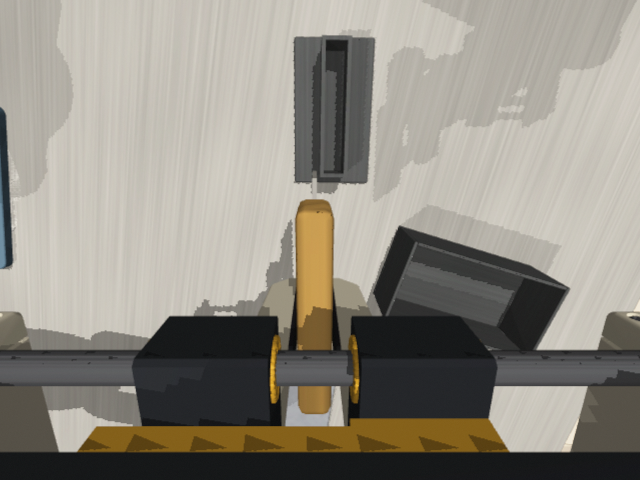

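The trough lies aligned, with its rim opening from (336,40) to (333,174). Its foot spans (294,38) to (368,183), and the grip's end is at (314,200).

Run:
```python
from h import *
import pickle
f=pickle.load(open('w7.pkl','rb'))
P=lambda q,z:np.array([atz(f,x,z) for x in q])[:,:2]
ft=P([(294,38),(375,38),(368,183),(294,183)],6);rm=P([(325,40),(348,40),(345,174),(321,173)],52)
for n,q in(('foot',ft),('rim',rm)):
    v=(q[0]+q[1]-q[2]-q[3])/2;print(n,q.mean(0).round(1),'len',np.linalg.norm(v).round(),'w',np.linalg.norm(q[0]-q[1]).round(),np.linalg.norm(q[2]-q[3]).round(),'yaw',np.degrees(np.arctan2(-v[0],v[1])).round(2))
print('pin',atz(f,(333.6,114.2),0))
# grip end
g=np.array([atz(f,(297,208),297),atz(f,(333,208),297)])[:,:2];print('grip end corners',g)
s=ctrl.sense();rot=R.from_quat(np.roll(s['orientation'],-1)).as_matrix();print((np.c_[g,[297,297]]-s['tcp_pos'])@rot)
```

```text
foot [482.6 171.1] len 159.0 w 90.0 92.0 yaw 10.84
rim [482.  171.8] len 130.0 w 23.0 26.0 yaw 10.8
pin [483.88234507 172.17131403   0.        ]
grip end corners [[464.99549016 110.20360181]
 [478.9011742  113.00798194]]
[[ 53.71660703  -8.11835756 -15.83044282]
 [ 53.70334386   6.06727045 -15.81098536]]
```

Call:
{"op": "servo_tool", "data": {"series": [[0.2, 0.04, 0, 0, 0, 0, -1], [0.26, 0.05, 0, 0, 0, 0, -1], [0.2, 0.04, 0.1, 0, 0, 0, -1], [0.059, 0.012, 0.2, 0, 0, 0.0016, -1], [0, 0, 0.15, 0, 0, 0, -1], [0, 0, 0.08, 0, 0, 0, -1], [0, 0, 0, 0, 0, 0, -1], [0, 0, 0, 0, 0, 0, -1], [0, 0, 0, 0, 0, 0, -1], [0, 0, 0, 0, 0, 0, -1]]}}

```text
time_s: 30.35
tcp_pos: [483.4, 169.7, 202.2]
orientation: [0.001, 0.636, 0.772, 0.001]
wrist_force: [0.4, -0.6, -2.1]
opening: 0.171
gripper_force: 30.0
```

```bash
python3 st.py
python3 - <<'E'
from h import *
fs=[grab('scene'),grab('side')]; s=ctrl.sense();p=s['tcp_pos'];rm=R.from_quat(np.roll(s['orientation'],-1)).as_matrix()
out=[]
for f in fs:
    im=f['img'].copy()
    e=p+126*rm[:,2]
    pts=[e-55*rm[:,0],e+55*rm[:,0]]
    c=np.array([482.3,171.6,52]);y=np.deg2rad(10.9);ux=np.array([np.cos(y),np.sin(y),0]);uy=np.array([-np.sin(y),np.cos(y),0])
    pts+= [c+a*11*ux+b*65*uy for a in(1,-1) for b in(1,-1)]
    q=proj(f,pts).round(1);print(q.tolist());m=q.mean(0).astype(int)-[65,75]
    out.append(cv2.resize(im[m[1]:m[1]+130,m[0]:m[0]+130],None,fx=3,fy=3,interpolation=cv2.INTER_CUBIC))
    for x in q: cv2.circle(out[-1],tuple(((x-m+.5)*3).astype(int).tolist()),2,(255,0,0),-1)
cv2.imwrite('pics/c8.png',np.hstack(out)[:,:,::-1])
E
```

```text
{'time_s': 30.35, 'tcp_pos': [483.39, 169.7, 202.18], 'wrist_force': [0.4, -0.65, -2.06], 'moment': [0.03, 0.01, -0.01], 'opening': 0.17, 'gripper_force': 30.0}
tool z [ 0.002  0.    -1.   ] y [0.982 0.191 0.002] lean 0.1
window a,c -62.43 5.58 lean 0.11
[[368.4, 291.2], [410.1, 314.6], [410.6, 328.5], [361.9, 300.2], [416.8, 323.3], [368.3, 295.6]]
[[266.5, 235.2], [242.5, 212.0], [244.3, 214.1], [272.3, 241.2], [237.6, 217.8], [265.4, 245.3]]
```

View pics/c8.png

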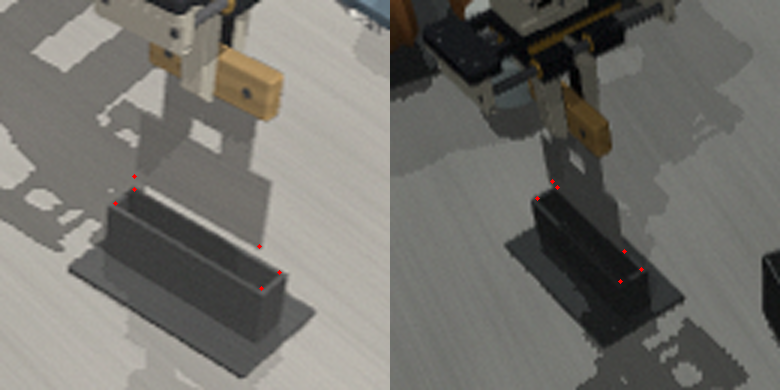

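The overlay shows the blade, from (135,185) to (267,247), above and along the trough opening. I descend.

Call:
{"op": "servo_tool", "data": {"series": [[0, -0.005, 0.05, 0, 0, 0, -1], [0, 0, 0.06, 0, 0, 0, -1], [0, 0, 0.06, 0, 0, 0, -1], [0, 0, 0.06, 0, 0, 0, -1], [0, 0, 0.06, 0, 0, 0, -1], [0, 0, 0.06, 0, 0, 0, -1], [0, 0, 0.05, 0, 0, 0, -1], [0, 0, 0, 0, 0, 0, -1], [0, 0, 0, 0, 0, 0, -1], [0, 0, 0, 0, 0, 0, -1]]}}

```text
time_s: 31.7
tcp_pos: [482.7, 169.6, 141.9]
orientation: [0.001, 0.636, 0.772, 0.001]
wrist_force: [-0.2, -0.2, -3.4]
opening: 0.169
gripper_force: 30.0
```

```bash
python3 st.py
```

```text
{'time_s': 31.7, 'tcp_pos': [482.66, 169.62, 141.94], 'wrist_force': [-0.21, -0.22, -3.42], 'moment': [0.01, -0.01, 0.01], 'opening': 0.17, 'gripper_force': 30.0}
tool z [ 0.002  0.    -1.   ] y [0.982 0.191 0.002] lean 0.1
window a,c -63.18 -54.66 lean 0.09
```

Inside the trough and free. Floor contact should come near z ≈ 136.

Call:
{"op": "servo_tool", "data": {"series": [[0, 0, 0.01, 0, 0, 0, -1], [0, 0, 0.01, 0, 0, 0, -1], [0, 0, 0.01, 0, 0, 0, -1], [0, 0, 0.005, 0, 0, 0, -1], [0, 0, 0.003, 0, 0, 0, -1], [0, 0, 0, 0, 0, 0, -1], [0, 0, 0, 0, 0, 0, -1], [0, 0, 0, 0, 0, 0, -1], [0, 0, 0, 0, 0, 0, -1], [0, 0, 0, 0, 0, 0, -1]]}}

```text
time_s: 32.95
tcp_pos: [482.4, 169.5, 136.2]
orientation: [0.0, 0.636, 0.772, 0.0]
wrist_force: [-1.9, -2.1, 5.3]
opening: 0.169
gripper_force: 30.0
```

```bash
python3 st.py
```

```text
{'time_s': 32.95, 'tcp_pos': [482.42, 169.5, 136.22], 'wrist_force': [-1.85, -2.05, 5.32], 'moment': [-0.17, 0.55, 0.09], 'opening': 0.17, 'gripper_force': 30.0}
tool z [ 0.001 -0.    -1.   ] y [0.982 0.191 0.001] lean 0.1
window a,c -63.46 -60.38 lean 0.06
```

Call:
{"op": "servo_tool", "data": {"series": [[0, 0, 0, 0, 0, 0, -0.5], [0, 0, 0, 0, 0, 0, 0], [0, 0, 0, 0, 0, 0, 0.5], [0, 0, 0, 0, 0, 0, 1], [0, 0, 0, 0, 0, 0, 1], [0, 0, 0, 0, 0, 0, 1], [0, 0, 0, 0, 0, 0, 1], [0, 0, 0, 0, 0, 0, 1], [0, 0, 0, 0, 0, 0, 1], [0, 0, 0, 0, 0, 0, 1]]}}

```text
time_s: 34.2
tcp_pos: [482.4, 169.6, 135.8]
orientation: [0.0, 0.636, 0.772, 0.0]
wrist_force: [0.1, 0.3, 0.6]
opening: 0.999
gripper_force: 0.0
```

```bash
python3 st.py
python3 - <<'E'
from h import *
w=grab('wrist')['img'];a=grab('scene')['img'][230:370,310:450]
a=cv2.resize(a,(480,480),interpolation=cv2.INTER_CUBIC)
cv2.imwrite('pics/c9.png',cv2.resize(np.hstack([a,w]),(790,339))[:,:,::-1])
E
```

```text
{'time_s': 34.2, 'tcp_pos': [482.36, 169.6, 135.84], 'wrist_force': [0.14, 0.31, 0.58], 'moment': [0.03, -0.0, -0.06], 'opening': 1.0, 'gripper_force': 0.0}
tool z [ 0.001  0.    -1.   ] y [0.982 0.191 0.001] lean 0.0
window a,c -63.53 -60.76 lean 0.04
```

View pics/c9.png

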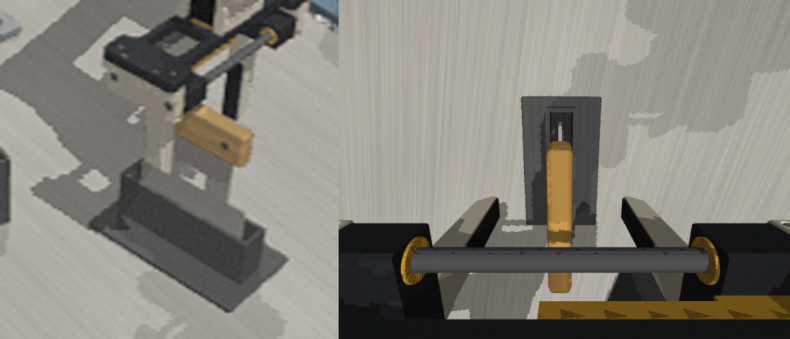

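The scraper stands upright in the trough (left (215,140), right (560,200)), with both fingers clear of it. I retreat straight up.

Call:
{"op": "servo_tool", "data": {"series": [[0, 0, -0.05, 0, 0, 0, 1], [0, 0, -0.1, 0, 0, 0, 1], [0, 0, -0.2, 0, 0, 0, 1], [0, 0, -0.2, 0, 0, 0, 1], [0, 0, -0.2, 0, 0, 0, 1], [0, 0, -0.15, 0, 0, 0, 1], [0, 0, 0, 0, 0, 0, 1], [0, 0, 0, 0, 0, 0, 1], [0, 0, 0, 0, 0, 0, 1], [0, 0, 0, 0, 0, 0, 1]]}}

```text
time_s: 35.55
tcp_pos: [481.9, 169.5, 269.9]
orientation: [-0.0, 0.636, 0.772, -0.0]
wrist_force: [0.4, -0.5, 0.8]
opening: 0.999
gripper_force: 0.0
```

Run:
```python
from h import *
o=[]
for n in('scene','side'):
    f=grab(n);o.append(f)
    for t in('scraper_grip','scraper_edge'): print(n,t,[(np.round(d['location'],1).tolist(),round(d['score'],2)) for d in spotter.pinpoint(f,t)], 'expect',proj(f,[481.9,172,135 if 'grip' in t else 10]).round(1).tolist())
```

```text
scene scraper_grip [([394.3, 279.7], 0.65), ([193.8, 197.3], 0.6)] expect [[392.5, 280.8]]
scene scraper_edge [([201.5, 239.1], 0.93), ([387.2, 328.6], 0.58)] expect [[387.3, 326.1]]
side scraper_grip [([250.0, 207.3], 0.75), ([455.2, 361.5], 0.61)] expect [[250.8, 206.8]]
side scraper_edge [([439.8, 391.0], 0.91), ([257.2, 237.4], 0.69)] expect [[255.9, 239.7]]
```

```bash
python3 -c "
from cell import ctrl;print(ctrl.sign_off())"
```

```text
the job is handed in; nothing more can be done
None
```

The bare steel scraper is off the hook and stands blade-down on the trough floor, released and upright; the only hook contact I read was about 4 N, the other things were not touched, and I handed the job in at about 36 s.

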